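# Close the brush box with its thin porcelain cover

### The job

The thin porcelain cover of the brush box lies flat on the wooden painting board, too thin to be picked up there. Slide it until one end overhangs the board's edge nearest the robot, take it by that end and set it down centred and square across the two bars of the wooden rest and let go; then take it again by its middle, lift it clear, and lay it level inside the rim of the long porcelain brush box, down on the box's ledges, without ever dropping it. Let go, and leave everything else standing where it is.

Things in the scene. Friction and masses are not known exactly. Their poses are not given: they have to be found in the camera images.
- cover: the cover: a plain white porcelain plate 170 long (its x) x 56 wide (its y) x 3 mm thick, about 0.08 kg, square edges; origin at the centre of its underside, z up. It starts flat on the board, its x axis within about 0.55 rad of the world x axis. It is glazed and slides easily on the lacquered board (friction about 0.3): pressed lightly from above with closed fingertips (some 4 to 10 N) it goes along with them; by its sides it is gripped across the 56 mm width
- cover_end (a point): middle of the cover's end nearest the robot at the start (underside, 85 mm from the cover's origin towards its -x)
- board: painting board: fixed mid-brown wooden slab 280 (x) x 240 (y) x 50 mm high; origin at the centre of its underside on the table, so its top is 50 mm up. The edge nearest the robot is its -x edge, 140 mm from the origin. Whatever stands on the table before that edge is at most 25 mm high
- rest: wooden rest: fixed pale base 130 (x) x 100 (y) x 12 mm with two upright bars; each bar is 14 mm thick in x, 100 mm long along y, its centre 38 mm either side of the origin in x, its flat top 58 mm above the table. Origin at the centre of the underside. The cover lies across both bars, its length along the rest's x axis, its middle over the 62 mm gap between the bars
- brush_box: brush box: fixed, white porcelain, 200 (x) x 80 (y) x 58 mm high, open on top, brushes lying low inside; origin at the centre of the underside. Inside the rim the opening is 180 x 64 mm; at each end a ledge 50 mm above the table carries the cover, 8 mm below the rim. In the middle of each long side wall (8 mm thick) a notch 60 mm long goes down to 22 mm above the table, for the fingers that hold the cover by its middle
- paste_pot: bystander: small blue paste pot, 36 mm across, 28 mm high, standing on the board beside the cover; origin under its centre
- jar: bystander: white jar with wooden cap, 70 mm across, 100 mm high; origin under its centre
- bowl: bystander: white bowl 110 mm across, 45 mm high; origin under its centre
- brush_pot: bystander: blue pot 72 mm across, 80 mm high with brushes reaching 165 mm; origin under its centre
- drum_stool: bystander: white and blue miniature drum stool, 100 mm across, 90 mm high; origin under its centre
- lacquer_box: bystander: red box 70 x 55 x 25 mm; origin under its centre
- dish: bystander: white dish 84 mm across, 20 mm high; origin under its centre
Things that resemble listed ones, but are neither listed nor needed, are in the scene too. Of the things shaped like the cover, the white one is meant. Leave any turquoise look-alike of the rest alone.

How it is judged (in metres and radians):
On the way, in this order (a step that is already met when the one before it is completed fails the run):
1. the cover rests on the board, flat, with one end at least 20 mm out over the edge nearest the robot (x of cover_end in the frame of board below -0.16 m and angle between cover's own z axis and vertical below 0.06 rad and height (world z) of cover between 0.047 and 0.054 m and contact force between cover and board above 0.1 N), for 0.2 s.
2. the cover is held by that overhanging end (within 40 mm of it) and lifted at least 15 mm clear of the board (contact force between the fingers and cover above 0.5 N and horizontal distance between the grasp point and cover_end below 0.04 m and height (world z) of cover above 0.065 m), for 0.1 s.
3. the cover lies released and level across both bars of the rest, its middle within 20 mm of the rest's middle along the rest and 25 mm across it, lined up within 0.3 rad (contact force between the fingers and cover below 0.1 N and angle between cover's own z axis and vertical below 0.06 rad and height (world z) of cover between 0.055 and 0.062 m and x of cover in the frame of rest between -0.02 and 0.02 m and y of cover in the frame of rest between -0.025 and 0.025 m and angle between the x axis of cover and the x axis of rest, either way round below 0.3 rad and linear speed of cover below 0.03 m/s), for 0.2 s.
4. the cover is held by its middle (grasp within 30 mm of its centre) and lifted at least 20 mm off the rest (contact force between the fingers and cover above 0.5 N and horizontal distance between the grasp point and cover below 0.03 m and height (world z) of cover above 0.078 m), for 0.1 s.
At the end, for the whole second after the job is handed in: the cover lies at rest and level (within 0.04 rad) inside the brush box's rim on both ledges: underside within 3 mm of the ledge height of 50 mm, centred within 8 mm along and 7 mm across the box, lined up within 0.12 rad, with the bystanders where they were (within 30 mm) (x of cover in the frame of brush_box between -0.008 and 0.008 m and y of cover in the frame of brush_box between -0.007 and 0.007 m and height (world z) of cover between 0.047 and 0.053 m and angle between cover's own z axis and vertical below 0.04 rad and angle between the x axis of cover and the x axis of brush_box, either way round below 0.12 rad and linear speed of cover below 0.02 m/s); the robot touches nothing.
It fails at once if a bystander is moved more than 30 mm (distance of any of paste_pot, jar, bowl, brush_pot, drum_stool, lacquer_box, dish from where it was at the start of the episode above 0.03 m).
It fails at once if the cover is dropped (falls free of the fingers faster than 0.65 m/s, a fall of about 2 cm) (linear speed of cover above 0.65 m/s and contact force between the fingers and cover below 0.05 N).
It fails at once if the cover ends up on the table (height (world z) of cover below 0.03 m).
It also fails if it takes over 66 s, if anything falls off the work surface, if the arm or the gripper's body presses on something with over 40 N, if the wrist force passes 120 N, or if a joint passes its speed limit or range.

### The arm

A 7-joint arm with a two-finger parallel gripper is mounted at the origin on the work surface. World frame = base frame: x ahead of the robot, y to its left, z up, the work surface at z = 0. Lengths are in m, angles in degrees, forces in N, time in s.
With the tool pointing down it reaches from about 0.425 to 0.875 m from the base axis. Payload 4.7 kg.
Tool frame: the origin (TCP) lies on the centre line of the jaws, within the pads' length; the fingertips stand 17 mm ahead of it and the grasp point (between the pads) lies 2 mm behind it; z points along the fingers, y is the direction in which the jaws open and shut (so a half turn about z gives the same grasp; the last joint's range is limited). The gripper opens to 85 mm and grips with 20 to 120 N. Pads are 22 mm wide; open, the fingers measure 114 mm over their backs; the gripper's body (76 mm by 85 mm) begins 54 mm behind the grasp point. The pads swing forward as they close: fully open they stand 13 mm farther back than shut.
Start: joints at [-70.01, 18.392, -4.016, 83.108, 1.295, 78.541, -3.26], TCP at [0.214, 0.614, 0.248] pointing down, gripper open.
Joint ranges: [-163.93, 163.93], [-17.29, 119.83], [-79.2, 71.16], [3.27, 140.29], [-89.18, 269.18], [5.43, 117.66], [-154.24, 154.24]. Speed limits (degrees/s): [147.25, 147.25, 180, 180, 180, 180, 180].

### API

Orientations are given as a 3x3 rotation matrix whose columns are the frame's x, y, z axes.
In Python, from station import robot, solver, status, camera, camera_info, finder gives the robot as it stands. Calls block until the motion is done:
- robot.move_to(position, orientation): joint-space move of the TCP to a pose.
- robot.move_l(position, ori=None, v=0.15): straight line of the TCP; ori=None keeps the orientation; v is the mean speed in m/s.
- robot.goto_joints(angles): joint-space move.
- robot.move_gripper(opening, effort=None): finger opening in m; effort is the grip in N (None keeps the last); returns when the fingers have stopped.
- robot.dwell(seconds).
- solver.solve_ik(position, orientation): joint angles nearest the present ones, or None.
- status.get_state(): the state.
- camera(name): name is "scene" or "top" or "wrist"; returns the picture (480x640x3 uint8, blue, green, red); there is no depth.
- camera_info(name): a dict with "vertical_fov" (degrees; the focal length in pixels is half the picture's height over the tangent of half this angle, whatever the lens; pixels are square), "cx", "cy" (the principal point, pixels), "extrinsics" (4x4, takes a point from camera to world coordinates). Camera axes: x right, y down, z forward; pixel columns grow to the right and rows downward; lengths in m; the calibration is good to about 2 mm. A picture is of the moment at which its call begins: read the wrist's pose just before it. camera_info takes no time and is no camera call; for the wrist camera it gives the pose at the moment of the call.
A pose or a line that the arm cannot do raises robot.PlanningError and nothing moves.
- robot.hand_in(): hands the job in, once; it reports no verdict.
Trained networks look in the newest picture that a camera, given by its name, has taken for a name from the list of things; names that differ only in an ending like _2 or _b are one class to them, and where a whole thing is asked for, a point or a joint stands for the part that bears it (a point fixed in the world has none). Each returns a list of dicts, best first, with "p" (0 to 1); they miss things now and then, are a little off and sometimes report something else, mostly with a low value. They report only what shows in the picture. A call takes as long as a camera call. They do not tell look-alikes from the thing itself.
- finder.find_in(camera, target): "xy" ([column, row] in pixels, amid what is visible of it).
The state is a dict: "time_s": time; "qpos": joint angles; "qvel": joint speeds; "joint_torque": joint torques, N m; "tcp_pos": TCP position; "orientation": TCP orientation; "contact_force": force on the tool from outside, world axes, zero at the start; "moment": the same for the moment, N m; "grip_width": finger opening in m.
Only numpy, scipy, OpenCV 4.12 (cv2) and the standard library are available. Lean on these libraries where they do the work, as an engineer would, in place of code of your own. Each camera call takes 0.05 s, during which the arm holds its last target.

## Working session

There is one attempt and no reset: what is moved stays moved. The work goes in short steps, each a Python script; the robot and the scene stay as the last script left them, time stands still between calls to the robot, and variables do not carry over. Pictures are saved under pics/ and viewed, and the job is handed in when it is done.

```bash
mkdir -p pics; ls
cat > h.py <<'E'
import numpy as np, cv2
from station import robot, solver, status, camera, camera_info, finder
def K(info):
    f=240/np.tan(np.radians(info["vertical_fov"]/2)); return f,info["cx"],info["cy"]
def px2w(info,uv,z):
    f,cx,cy=K(info);T=np.array(info["extrinsics"])
    d=T[:3,:3]@np.array([(uv[0]-cx)/f,(uv[1]-cy)/f,1.]);o=T[:3,3]
    return o+d*(z-o[2])/d[2]
def w2px(info,p):
    f,cx,cy=K(info);T=np.array(info["extrinsics"])
    c=T[:3,:3].T@(np.array(p,float)-T[:3,3]);return np.array([cx+f*c[0]/c[2],cy+f*c[1]/c[2]])
def down(yaw): # tool z down, tool y at angle yaw(rad) in world
    y=np.array([np.cos(yaw),np.sin(yaw),0]);z=np.array([0,0,-1.]);x=np.cross(y,z)
    return np.stack([x,y,z],1)
E
python3 - <<'E'
from h import *
for n in ["scene","top","wrist"]:
    im=camera(n);cv2.imwrite(f"pics/{n}0.png",im);i=camera_info(n)
    print(n,i["vertical_fov"],i["cx"],i["cy"],np.round(i["extrinsics"],3).tolist())
for c in ["top","scene"]:
  for t in ["cover","board","rest","brush_box","paste_pot","jar","bowl","brush_pot","drum_stool","lacquer_box","dish","cover_end"]:
    print(c,t,[(np.round(d["xy"]).tolist(),round(d["p"],2)) for d in finder.find_in(c,t)])
s=status.get_state();print(s["time_s"],s["orientation"],s["contact_force"])
E
```

```text
pics
scene 47.11830954225166 319.1626899358637 237.74161826325084 [[-0.827, 0.429, -0.365, 1.114], [0.563, 0.616, -0.551, 0.848], [-0.012, -0.661, -0.75, 1.291], [0.0, 0.0, 0.0, 1.0]]
top 56.66283071979426 318.0645568061094 238.6088230876631 [[-0.03, -0.989, 0.146, 0.308], [-1.0, 0.031, 0.002, -0.023], [-0.006, -0.145, -0.989, 1.355], [0.0, 0.0, 0.0, 1.0]]
wrist 61.805534167146774 322.00346607434295 235.3318753289055 [[0.329, 0.901, 0.282, 0.142], [0.944, -0.314, -0.1, 0.639], [-0.001, 0.299, -0.954, 0.375], [0.0, 0.0, 0.0, 1.0]]
top cover [([436.0, 311.0], 0.97), ([205.0, 328.0], 0.85), ([322.0, 201.0], 0.77), ([364.0, 284.0], 0.73)]
top board [([312.0, 214.0], 0.84)]
top rest [([418.0, 226.0], 0.88), ([513.0, 297.0], 0.84), ([258.0, 288.0], 0.63)]
top brush_box [([210.0, 234.0], 0.93), ([378.0, 156.0], 0.72)]
top paste_pot [([282.0, 195.0], 0.5)]
top jar [([233.0, 156.0], 0.65)]
top bowl [([378.0, 158.0], 0.82)]
top brush_pot [([138.0, 210.0], 0.55), ([414.0, 226.0], 0.3)]
top drum_stool [([443.0, 169.0], 0.63)]
top lacquer_box [([258.0, 288.0], 0.72)]
top dish [([361.0, 284.0], 0.
[... 268 characters left out ...]
.94), ([285.0, 134.0], 0.89), ([407.0, 267.0], 0.43)]
scene brush_box [([393.0, 332.0], 0.8), ([212.0, 196.0], 0.73)]
scene paste_pot [([315.0, 284.0], 0.46)]
scene jar [([304.0, 356.0], 0.63)]
scene bowl [([229.0, 246.0], 0.94)]
scene brush_pot [([422.0, 398.0], 0.95)]
scene drum_stool [([214.0, 199.0], 0.78)]
scene lacquer_box [([406.0, 268.0], 0.64)]
scene dish [([344.0, 207.0], 0.83), ([226.0, 246.0], 0.16)]
scene cover_end [([469.0, 295.0], 0.82), ([326.0, 168.0], 0.7), ([297.0, 258.0], 0.65)]
1.35 [[-9.44489598e-01  3.28541312e-01  7.49490947e-05]
 [ 3.28541315e-01  9.44489600e-01  2.59628786e-05]
 [-6.22587622e-05  4.91455429e-05 -9.99999997e-01]] [ 0.77649021  0.02931757 -0.40685149]
```

View pics/top0.png

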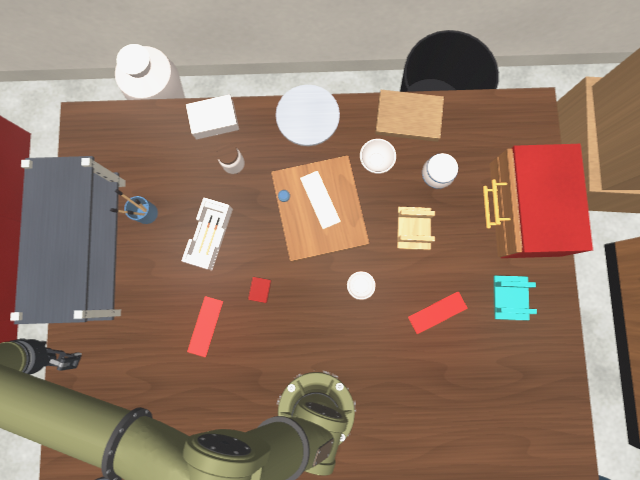

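View pics/scene0.png

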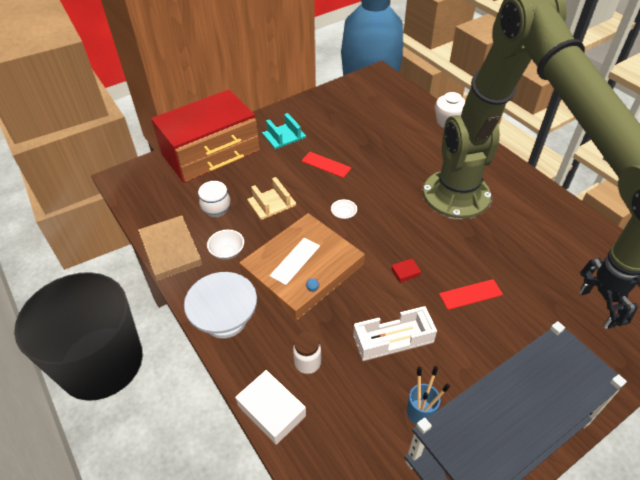

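The white cover candidate is on the board at top (321,201). The red look-alikes at (437,312) and (205,327) are not wanted. The pale rest is at (416,228) and the turquoise look-alike at (513,298) stays untouched. The box is at (207,234). Next I check a close crop and measure corners.

Run:
```python
from h import *
im=cv2.imread("pics/top0.png")
c=im[145:275,170:450]
cv2.imwrite("pics/crop0.png",cv2.resize(c,None,fx=2.85,fy=2.85,interpolation=cv2.INTER_CUBIC))
i=camera_info("top")
hsv=cv2.cvtColor(im,cv2.COLOR_BGR2HSV)
def rect(mask,x0,y0,x1,y1,z,name):
    m=np.zeros(mask.shape,np.uint8);m[y0:y1,x0:x1]=mask[y0:y1,x0:x1]
    cs,_=cv2.findContours(m,cv2.RETR_EXTERNAL,cv2.CHAIN_APPROX_NONE);cc=max(cs,key=cv2.contourArea)
    W=np.array([px2w(i,p[0],z)[:2] for p in cc]).astype(np.float32)
    r=cv2.minAreaRect(W);print(name,np.round(r[0],4),np.round(r[1],4),round(r[2],2));print(np.round(cv2.boxPoints(r),3).tolist())
white=((hsv[...,1]<45)&(hsv[...,2]>170)).astype(np.uint8)
rect(white,290,160,350,240,0.053,"cover")
rect(white,175,190,240,275,0.058,"box")
b=((hsv[...,0]>5)&(hsv[...,0]<20)&(hsv[...,2]>130)).astype(np.uint8)|white
rect(b,262,150,375,268,0.05,"board")
p=((hsv[...,0]>12)&(hsv[...,0]<30)&(hsv[...,2]>170)).astype(np.uint8)
rect(p,385,195,450,260,0.05,"rest")
for n,uv,z in [("dish",(361,285),.02),("lac",(259,290),.025),("pot",(284,196),.028+.05),("jar",(440,170),.1),("bowl",(378,156),.045),("bpot",(140,208),.08),("jar?",(231,160),.09)]: print(n,np.round(px2w(i,uv,z),3))
```

```text
cover [ 0.6188 -0.0294] [0.1716 0.0572] 21.87
[[0.5289999842643738, -0.03500000014901161], [0.550000011920929, -0.08799999952316284], [0.7089999914169312, -0.024000000208616257], [0.6880000233650208, 0.028999999165534973]]
box [0.5258 0.3066] [0.0961 0.2015] 71.64
[[0.41499999165534973, 0.2930000126361847], [0.6060000061988831, 0.2290000021457672], [0.6370000243186951, 0.3199999928474426], [0.4449999928474426, 0.3840000033378601]]
board [ 0.5946 -0.0237] [0.3411 0.3575] 88.26
[[0.41100001335144043, -0.1889999955892563], [0.7680000066757202, -0.20000000298023224], [0.777999997138977, 0.14100000262260437], [0.42100000381469727, 0.15199999511241913]]
rest [ 0.5083 -0.3101] [0.1094 0.0961] 86.81
[[0.4569999873638153, -0.3619999885559082], [0.5529999732971191, -0.367000013589859], [0.5590000152587891, -0.257999986410141], [0.46299999952316284, -0.2529999911785126]]
dish [ 0.361 -0.145  0.02 ]
lac [0.355 0.159 0.025]
pot [0.626 0.076 0.078]
jar [ 0.684 -0.382  0.1  ]
bowl [ 0.75  -0.212  0.045]
bpot [0.603 0.498 0.08 ]
jar? [0.737 0.229 0.09 ]
```

View pics/crop0.png

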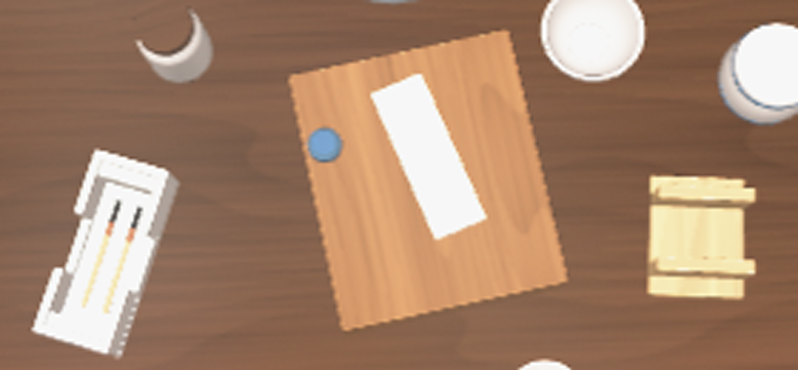

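The crop confirms it: the white plate lies on the board with the blue paste pot to its left, at crop (323,145). The rest is the pale one at crop (698,235) and the box is at crop (105,255). Next I take close views with the wrist camera.

Run:
```python
from h import *
import json
def look(n,c,yaw,z=.27):
    R=down(np.radians(yaw)); p=np.array([*c,z])+0.045*R[:,0]
    print(n,solver.solve_ik(p,R)); robot.move_to(p,R); robot.dwell(.15)
    i=camera_info("wrist");im=camera("wrist");cv2.imwrite(f"pics/{n}.png",im)
    json.dump({k:np.array(v).tolist() for k,v in i.items()},open(f"{n}.json","w"))
    print(status.get_state()["time_s"],np.round(status.get_state()["tcp_pos"],4))
look("w_box",(.523,.307),71.6)
look("w_board",(.53,-.03),102)
look("w_rest",(.508,-.31),87)
```

```text
w_box [-43.44545272   8.92822049   7.91909574  92.27500959  -1.24863689
  78.88313515  36.21967464]
3.025 [0.4796 0.3224 0.2698]
w_board [-23.68797726  -3.0352131   24.45270049 104.40165286   1.28226877
  78.36458933 102.4757758 ]
4.575 [ 0.4862 -0.0383  0.2699]
w_rest [ -8.69441169   7.13418366  43.41972943  96.27500713  -4.99617161
  78.57292566 122.4953133 ]
5.825 [ 0.464  -0.3058  0.2699]
```

View pics/w_box.png

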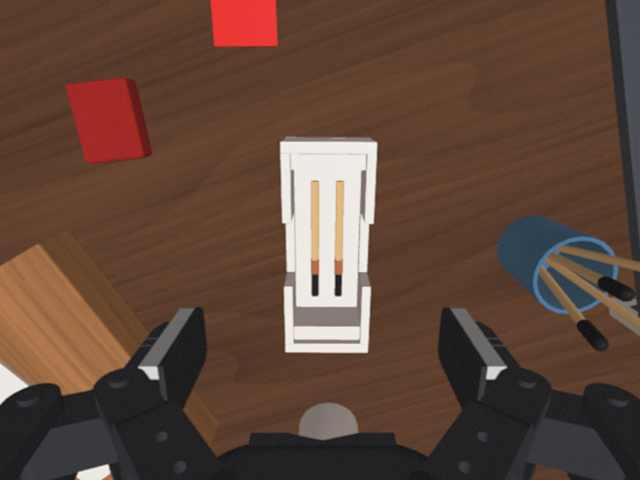

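View pics/w_board.png

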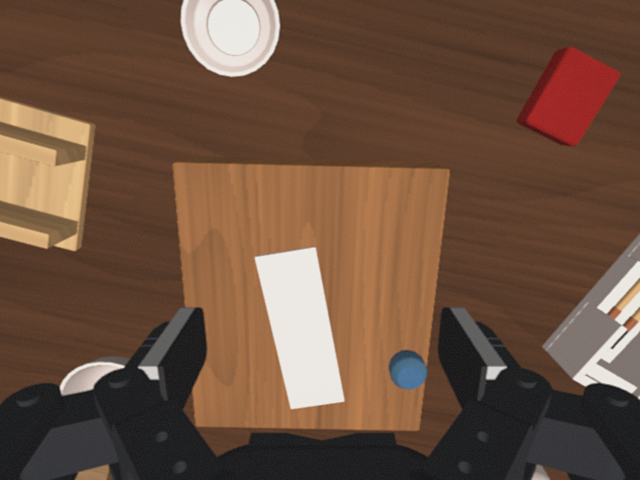

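View pics/w_rest.png

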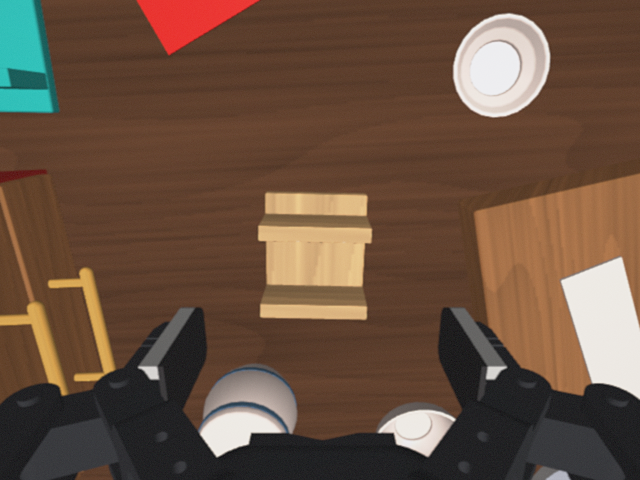

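Run:
```python
import cv2,numpy as np
a=cv2.imread("pics/w_box.png")[125:365,260:400]
b=cv2.imread("pics/w_rest.png")[180:330,250:385]
cv2.imwrite("pics/cb.png",cv2.resize(a,None,fx=2.5,fy=2.5,interpolation=cv2.INTER_CUBIC))
cv2.imwrite("pics/cr.png",cv2.resize(b,None,fx=4,fy=4,interpolation=cv2.INTER_CUBIC))
```

```text
(no output)
```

View pics/cb.png

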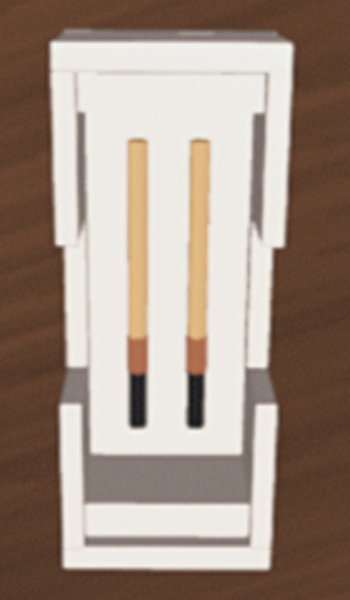

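View pics/cr.png

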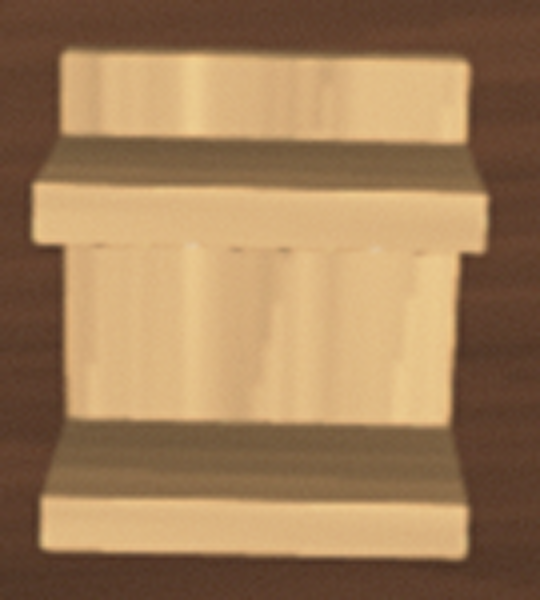

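Run:
```python
from h import *
import json
from scipy.optimize import least_squares
def fit(n,pts,off,s,x0):
    i=json.load(open(f"{n}.json"))
    M=np.array([p[0] for p in pts])/1000.;P=(np.array([p[1] for p in pts])+.5)/s-.5+np.array(off)
    def w(q): 
        c,s_=np.cos(q[2]),np.sin(q[2]);return np.array([[q[0]+c*m[0]-s_*m[1],q[1]+s_*m[0]+c*m[1],m[2]] for m in M])
    f=lambda q:(np.array([w2px(i,p) for p in w(q)])-P).ravel()
    r=least_squares(f,x0,loss='soft_l1');print(n,np.round(r.x[:2],4),round(np.degrees(r.x[2]),2));print(np.round(r.fun.reshape(-1,2),1).tolist());return r.x
fit("w_box",[((-100,-40,58),(52,43)),((-100,40,58),(293,43)),((100,-40,58),(63,569)),((100,40,58),(270,569)),((-30,-40,58),(54,246)),((-30,40,58),(288,246)),((30,-40,58),(60,403)),((30,40,58),(277,403))],(260,125),2.5,(.52,.31,-.3))
fit("w_board",[((-140,-120,50),(174,163)),((-140,120,50),(448.5,169)),((140,-120,50),(195,427)),((140,120,50),(420,431))],(0,0),1,(.6,-.02,.2))
fit("w_board",[((-85,-28,53),(255,257)),((-85,28,53),(316,247)),((85,28,53),(344,401)),((85,-28,53),(291,409))],(0,0),1,(.6,-.02,.35))
fit("w_rest",[((-45,-50,58),(33,183)),((-45,50,58),(489,193)),((-31,50,58),(486,251)),((-31,-50,58),(33,243)),((31,-50,58),(40,497)),((31,50,58),(468,504)),((45,50,58),(467,557)),((45,-50,58),(41,550))],(250,180),4,(.5,-.3,0))
```

```text
w_box [0.528  0.3122] -18.59
[[-0.3, -0.3], [0.1, 0.2], [0.6, -0.7], [-0.2, -0.3], [0.9, 0.1], [-1.6, 0.6], [0.1, -0.1], [-0.0, 0.3]]
w_board [ 0.5969 -0.0268] 10.83
[[-2.3, -0.1], [1.9, 0.0], [0.4, 0.2], [-0.3, 0.1]]
w_board [ 0.6196 -0.029 ] 21.76
[[0.4, 0.2], [-0.3, 0.5], [0.1, -0.3], [-0.1, -0.8]]
w_rest [ 0.5313 -0.3157] -4.07
[[0.0, 0.1], [-0.4, -0.1], [-0.6, 0.5], [0.5, 0.2], [0.4, -0.4], [0.1, -0.1], [-0.5, -0.0], [0.5, -0.3]]
```

Fits are consistent: the cover agrees with the top camera, and residuals are ≤2 px, mostly sub-pixel. Next I check reachability, then make the press.

```bash
cat >> h.py <<'E'
BOX=(np.array([.528,.3122]),np.radians(-18.59)); BOARD=(np.array([.5969,-.0268]),np.radians(10.83))
COV=(np.array([.6194,-.0291]),np.radians(21.8)); REST=(np.array([.5313,-.3157]),np.radians(-4.07))
def ux(a): return np.array([np.cos(a),np.sin(a)])
E
python3 - <<'E'
from h import *
a=COV[1];e=ux(a)
g=COV[0]-.131*e-.065*e
for half in (90,-90):
  for nm,p,z in [("press",COV[0]-.01*e,.12),("press2",COV[0]-.141*e,.069),("grasp",g,.049),("graspup",g,.13)]:
    q=solver.solve_ik(np.array([*p,z]),down(a+np.radians(half)));print(half,nm,np.round(p,3),None if q is None else np.round(q,0))
  for nm,(c,t),off in [("rest",REST,-.065),("restmid",REST,0),("box",BOX,0)]:
    q=solver.solve_ik(np.array([*(c+off*ux(t)),.055]),down(t+np.radians(half)));print(half,nm,None if q is None else np.round(q,0))
print(status.get_state()["time_s"])
E
```

```text
90 press [ 0.61  -0.033] [-24.  21.  30.  99. -11.  64. 121.]
90 press2 [ 0.488 -0.081] [-25.  10.  34. 117.  -7.  54. 125.]
90 grasp [ 0.437 -0.102] [-25.   6.  37. 124.  -5.  51. 126.]
90 graspup [ 0.437 -0.102] [-26.  -2.  35. 120.   1.  62. 121.]
90 rest [ -4.  21.  41. 109. -17.  56. 131.]
90 restmid [ -3.  28.  40. 101. -21.  59. 130.]
90 box [-45.  24.  15. 101.  -7.  57.  44.]
-90 press [ 0.61  -0.033] [-37.  24.  46.  99. -19.  65. -53.]
-90 press2 [ 0.488 -0.081] [-32.  11.  42. 117.  -9.  55. -54.]
-90 grasp [ 0.437 -0.102] [-28.   7.  39. 124.  -5.  51. -53.]
-90 graspup [ 0.437 -0.102] [-25.  -2.  35. 120.   1.  62. -59.]
-90 rest [-19.  30.  61. 109. -30.  59. -38.]
-90 restmid [-18.  38.  61. 101. -37.  64. -38.]
-90 box [ -79.   37.   61.  102.  -36.   63. -114.]
5.825
```

Run:
```python
from h import *
a=COV[1];e=ux(a);R=down(a+np.pi/2)
p=COV[0]-.01*e
robot.move_gripper(0.0,30)
robot.move_to(np.array([*p,.11]),R)
robot.move_l(np.array([*p,.076]),v=.08); robot.dwell(.2)
F=lambda:np.array(status.get_state()["contact_force"])
b=np.mean([F() for _ in range(3)],0);print("base",np.round(b,2),status.get_state()["grip_width"])
z=.076
while z>.062:
    z-=.0007; robot.move_l(np.array([*p,z]),v=.03); f=F()-b
    if f[2]>1: print(round(z,4),np.round(f,2),np.round(status.get_state()["tcp_pos"],4))
    if f[2]>5: break
print(status.get_state()["time_s"])
```

```text
base [ 0.14 -0.1  -1.14] 8.638230881252029e-05
0.0753 [0.01 0.17 1.36] [ 0.6102 -0.0328  0.0754]
0.0746 [0.   1.   1.82] [ 0.6101 -0.0328  0.0746]
0.0732 [ 0.39 -0.1   1.18] [ 0.6101 -0.0328  0.0731]
0.0718 [-0.13  0.39  1.21] [ 0.61   -0.0328  0.0717]
0.0711 [-0.45 -0.18  1.68] [ 0.6101 -0.0328  0.071 ]
0.0697 [-2.17 -0.58  5.77] [ 0.6102 -0.0329  0.0702]
10.9333
```

Run:
```python
from h import *
a=COV[1];e=ux(a)
p0=COV[0]-.01*e
b=np.array([.14,-.1,-.5]);z=.0696
F=lambda:np.array(status.get_state()["contact_force"])
for d in [.02,.05,.08,.11,.131]:
    p=p0-d*e; robot.move_l(np.array([*p,z]),v=.06)
    f=F()-b; print(d,z,np.round(f,1))
    if f[2]<4.5: z-=.0004
    elif f[2]>9: z+=.0004
s=status.get_state();print(s["time_s"],np.round(s["tcp_pos"],4))
cv2.imwrite("pics/t1.png",camera("top"));
```

```text
0.02 0.0696 [-2.2 -0.5  7.9]
0.05 0.0696 [-0.1 -0.5  8.1]
0.08 0.0696 [-1.1 -0.   9.8]
0.11 0.06999999999999999 [-1.1 -0.1  8.3]
0.131 0.06999999999999999 [-1.3 -0.4  8.8]
13.8667 [ 0.4866 -0.0824  0.0701]
```

Run:
```python
import cv2
im=cv2.imread("pics/t1.png")[150:320,220:460];cv2.imwrite("pics/t1c.png",cv2.resize(im,None,fx=3,fy=3,interpolation=cv2.INTER_CUBIC))
```

```text
(no output)
```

View pics/t1c.png

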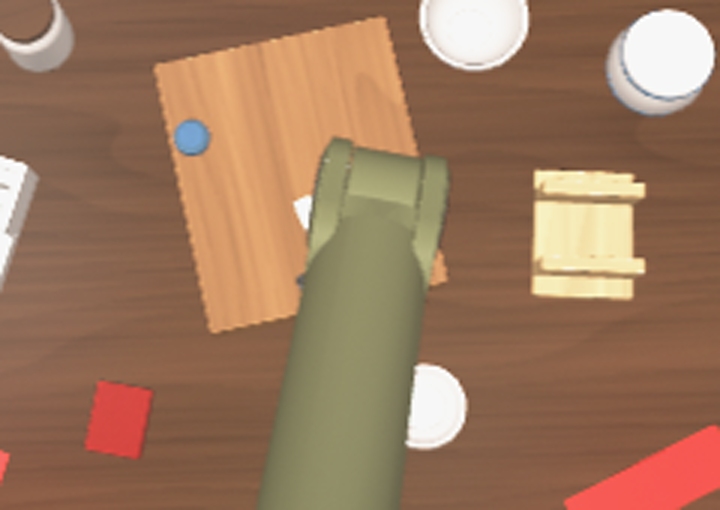

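The cover moved; its corner shows at crop (303,205). I lift and view it from the wrist.

Run:
```python
from h import *
import json
s=status.get_state();p=np.array(s["tcp_pos"])
robot.move_l(p+[0,0,.15],v=.2); robot.move_gripper(.075,40);robot.dwell(.1)
i=camera_info("wrist");im=camera("wrist");cv2.imwrite("pics/w1.png",im)
json.dump({k:np.array(v).tolist() for k,v in i.items()},open("w1.json","w"))
print(status.get_state()["time_s"],status.get_state()["grip_width"])
```

```text
15.6667 0.07477966540488724
```

View pics/w1.png

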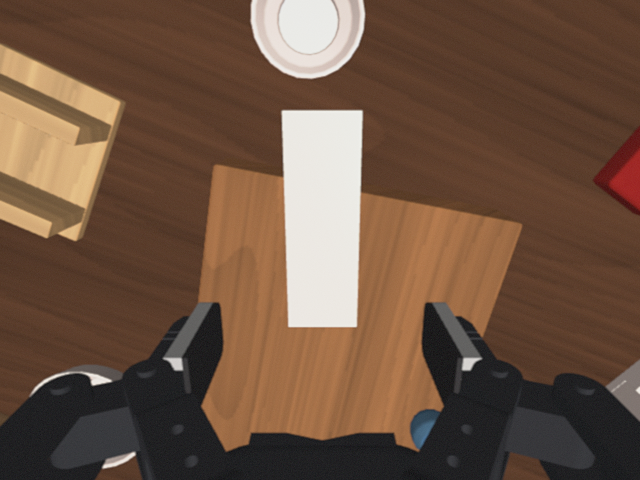

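```bash
cat >> h.py <<'E'
import json
from scipy.optimize import least_squares
def fit(n,pts,off,s,x0):
    i=json.load(open(f"{n}.json"))
    M=np.array([p[0] for p in pts])/1000.;P=(np.array([p[1] for p in pts])+.5)/s-.5+np.array(off)
    def w(q): 
        c,s_=np.cos(q[2]),np.sin(q[2]);return np.array([[q[0]+c*m[0]-s_*m[1],q[1]+s_*m[0]+c*m[1],m[2]] for m in M])
    f=lambda q:(np.array([w2px(i,p) for p in w(q)])-P).ravel()
    r=least_squares(f,x0,loss='soft_l1');print(n,np.round(r.x[:2],4),round(np.degrees(r.x[2]),2));print(np.round(r.fun.reshape(-1,2),1).tolist());return r.x
def shot(n):
    i=camera_info("wrist");im=camera("wrist");cv2.imwrite(f"pics/{n}.png",im)
    json.dump({k:np.array(v).tolist() for k,v in i.items()},open(f"{n}.json","w"))
E
python3 - <<'E'
from h import *
i=json.load(open("w1.json"))
r=fit("w1",[((-85,-28,53),(282,110)),((-85,28,53),(363,110)),((85,28,53),(357,327)),((85,-28,53),(289,327))],(0,0),1,(.5,-.08,.38))
c=r[:2];e=ux(r[2]);print("end",c-.085*e,"board x",(c-.085*e-BOARD[0])@ux(BOARD[1]))
for uv in [(214,165),(285,178),(360,190),(521,225)]:
    w=px2w(i,uv,.05)[:2];print(uv,np.round(w,4),"board x",(w-BOARD[0])@ux(BOARD[1]), "from end", (w-(c-.085*e))@e)
E
```

```text
w1 [ 0.4957 -0.0782] 21.91
[[0.6, 0.8], [-0.6, 0.6], [-0.2, -1.5], [0.2, -1.3]]
end [ 0.4168207  -0.10995011] board x -0.1924954458533781
(214, 165) [ 0.482  -0.1701] board x -0.13979537312294818 from end 0.038024329407537485
(285, 178) [ 0.4716 -0.1181] board x -0.14022671748083063 from end 0.047773612777186635
(360, 190) [ 0.4592 -0.0627] board x -0.14197930382929547 from end 0.05696177137792228
(521, 225) [0.4383 0.0635] board x -0.138833143902913 from end 0.08462146058406762
```

Run:
```python
from h import *
c=np.array([.4955,-.0782]);a=np.radians(21.9);e=ux(a);R=down(a+np.pi/2);g=c-.066*e
robot.move_to(np.array([*g,.10]),R)
robot.move_l(np.array([*g,.047]),v=.1)
s=status.get_state();print(np.round(s["tcp_pos"],4),np.round(s["contact_force"],1))
robot.move_gripper(.05,50)
s=status.get_state();print(s["grip_width"],np.round(s["contact_force"],1))
robot.move_l(np.array([*g,.085]),v=.06);robot.dwell(.2)
s=status.get_state();print(s["grip_width"],np.round(s["contact_force"],1),s["time_s"],np.round(s["tcp_pos"],4))
shot("w2");cv2.imwrite("pics/s2.png",camera("scene"))
```

```text
[ 0.4352 -0.1029  0.0477] [ 0.2  0.4 -0.2]
0.05425708431668314 [-0.2 -0.2  3.4]
0.05440222391979263 [-0.1 -0.1 -1.3] 18.25 [ 0.4339 -0.1028  0.0846]
```

View pics/w2.png

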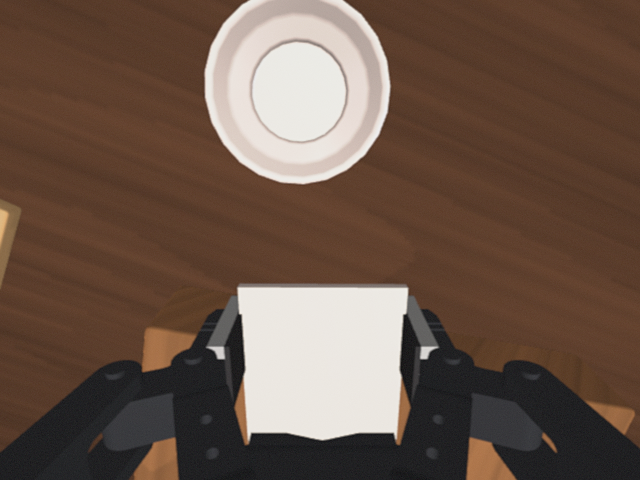

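View pics/s2.png

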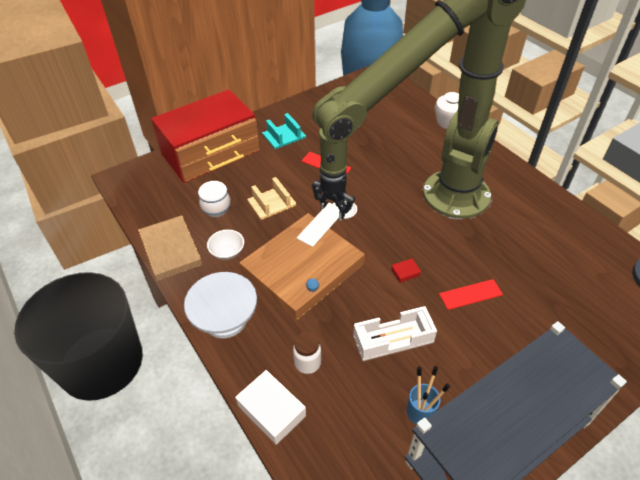

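Run:
```python
from h import *
i=json.load(open("w2.json"));f,cx,cy=K(i);T=np.array(i["extrinsics"])
tcp=np.array([.4339,-.1028,.0846]);a=np.radians(21.9);e=ux(a)
L,R_=px2w(i,(238.5,287.5),.0905),px2w(i,(407.5,287.5),.0905)
print("width",np.linalg.norm(L-R_),"end from tcp along e",((L+R_)/2-tcp)[:2]@e,"lat",((L+R_)/2-tcp)[:2]@ux(a+np.pi/2), "ang",np.degrees(np.arctan2(*(R_-L)[:2][::-1]))-90)
im=cv2.imread("pics/w2.png")[270:450,200:440];cv2.imwrite("pics/w2c.png",cv2.resize(im,None,fx=3,fy=3,interpolation=cv2.INTER_CUBIC))
im=cv2.imread("pics/s2.png")[160:290,240:380];cv2.imwrite("pics/s2c.png",cv2.resize(im,None,fx=4,fy=4,interpolation=cv2.INTER_CUBIC))
```

```text
width 0.05597314040707641 end from tcp along e -0.01952374671998893 lat 0.0002582596732653707 ang 21.84820657528276
```

View pics/w2c.png

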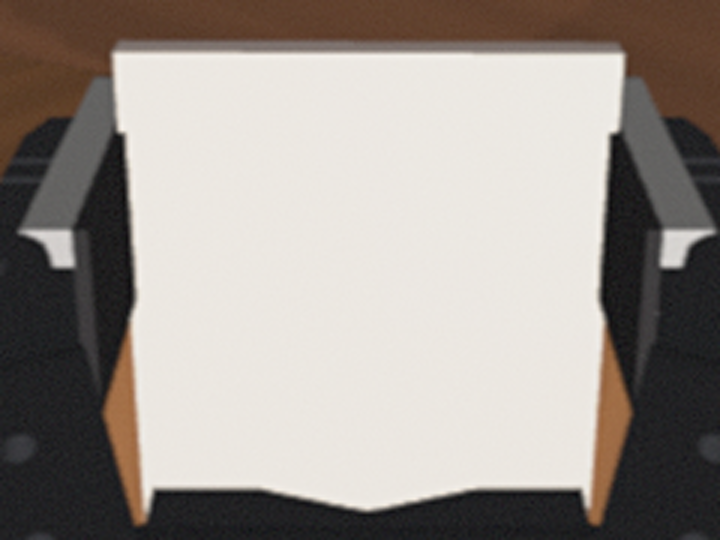

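View pics/s2c.png

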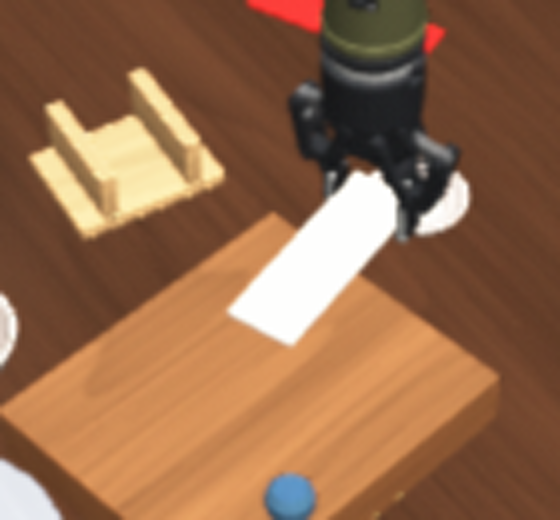

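Run:
```python
from h import *
i=json.load(open("w2.json"));f,cx,cy=K(i);T=np.array(i["extrinsics"])
def at(row,l,r):
    d=f*.056/(r-l); c=np.array([((l+r)/2-cx)/f*d,(row-cy)/f*d,d]); return T[:3,:3]@c+T[:3,3]
A=at(287,238.2,407.8);B=at(430,200+(146.5)/3-.3,200+(588.)/3-.3);print(A,B,"slope",(B-A)[2]/np.linalg.norm((B-A)[:2]))
# scene camera: far end corners crop (230,312),(292,345) -> 
j=camera_info("scene");e=ux(np.radians(21.9));n=ux(np.radians(111.9))
end=np.array([.4339,-.1028])-.0195*e
for s in (-1,1):
  for z in (.07,.08,.09,.1): print(s,z,w2px(j,[*(end+.17*e+s*.028*n),z]))
print([(np.array(c)+.5)/4-.5+[240,160] for c in [(230,312),(292,346)]])
```

```text
[ 0.41538421 -0.10996753  0.09082263] [ 0.47158672 -0.08773347  0.08858207] slope -0.037070452680203474
-1 0.07 [296.86520419 242.15067752]
-1 0.08 [296.72135715 239.91045211]
-1 0.09 [296.57616264 237.64924165]
-1 0.1 [296.42960164 235.3667499 ]
1 0.07 [312.608875   250.15977617]
1 0.08 [312.53748967 247.92771496]
1 0.09 [312.46542674 245.67446697]
1 0.1 [312.39267653 243.39972911]
[array([297.125, 237.625]), array([312.625, 246.125])]
```

The cover is held level: the scene camera puts its far end at z≈0.089, and its near end is 19.5 mm behind the TCP. Now to the rest.

Run:
```python
from h import *
c,t=REST;R=down(t+np.pi/2);g=c-.0655*ux(t)
s=status.get_state();p=np.array(s["tcp_pos"])
robot.move_l(p+[0,0,.03],v=.15)
robot.move_l(np.array([*g,.115]),R,v=.12)
robot.move_l(np.array([*g,.066]),v=.1);robot.dwell(.2)
F=lambda:np.array(status.get_state()["contact_force"])
b=np.mean([F() for _ in range(3)],0);M=np.array(status.get_state()["moment"])
z=.066
for k in range(14):
    z-=.001;robot.move_l(np.array([*g,z]),v=.03);f=F()-b
    print(round(z,4),np.round(f,1),np.round(np.array(status.get_state()["moment"])-M,2),round(status.get_state()["tcp_pos"][2],4))
    if z<.061 and f[2]>2.0: break
print(status.get_state()["time_s"]);shot("w3");cv2.imwrite("pics/s3.png",camera("scene")[120:260,200:380])
```

```text
0.065 [ 0.5  0.9 -0.7] [-0.03  0.09 -0.03] 0.0651
0.064 [-0.6  0.7 -0.8] [-0.03 -0.04  0.05] 0.0639
0.063 [ 0.9  0.1 -0.6] [ 0.02 -0.03  0.01] 0.0629
0.062 [-0.3  1.  -0.5] [ 0.03  0.01 -0.03] 0.0619
0.061 [-0.4  0.1 -1.2] [-0.01 -0.02  0.02] 0.0609
0.06 [ 0.2 -0.7 -0.8] [-0.01  0.02 -0.01] 0.0599
0.059 [-0.   1.  -0.3] [0.   0.04 0.02] 0.0589
0.058 [-0.1  0.9 -0.4] [0.01 0.03 0.  ] 0.0579
0.057 [ 0.3  0.5 -0.6] [ 0.01  0.02 -0.02] 0.057
0.056 [-0.8  0.4  3.1] [0.13 0.08 0.05] 0.0563
23.95
```

View pics/w3.png

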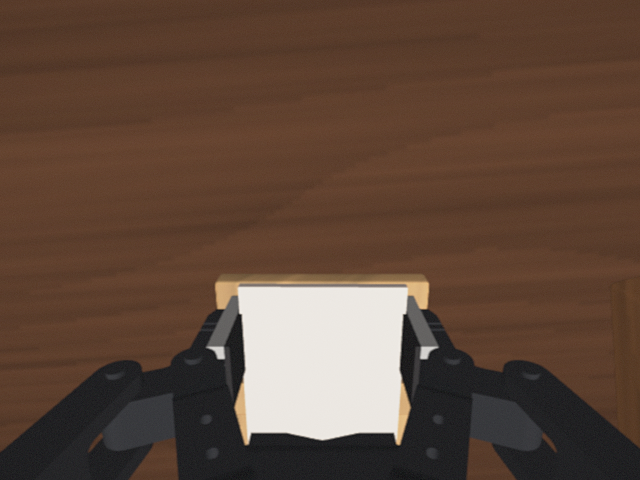

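View pics/s3.png

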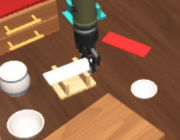

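Run:
```python
from h import *
robot.move_gripper(.078)
s=status.get_state();p=np.array(s["tcp_pos"]);print(s["grip_width"],s["time_s"])
robot.dwell(.3)
robot.move_l(p+[0,0,.05],v=.15)
c,t=REST
robot.move_l(np.array([*(c-.03*ux(t)),.22]),v=.25);robot.dwell(.1)
shot("w4");print(status.get_state()["time_s"])
```

```text
0.07779080289410657 24.4167
25.975
```

View pics/w4.png

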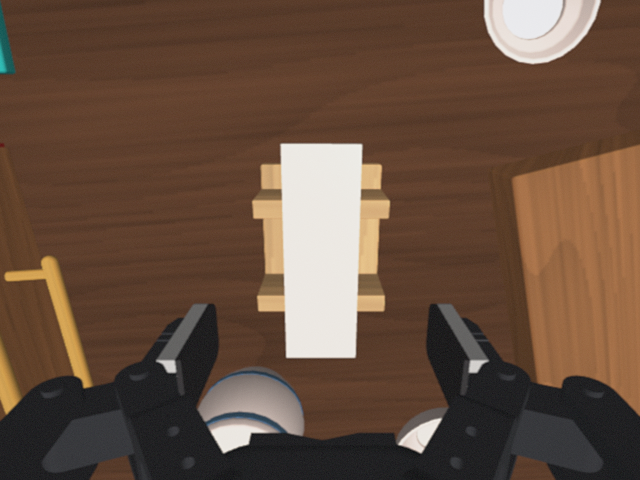

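Run:
```python
from h import *
r=fit("w4",[((-85,-28,61),(281,143.5)),((-85,28,61),(362,144.5)),((85,28,61),(356,357.5)),((85,-28,61),(286.5,357.5))],(0,0),1,(.53,-.31,-.07))
q=fit("w4",[((-31,-50,58),(253,218)),((-31,50,58),(389,217)),((45,-50,58),(259,311)),((45,50,58),(384,310))],(0,0),1,(.53,-.31,-.07))
d=r[:2]-REST[0];print(d@ux(REST[1]),d@ux(REST[1]+np.pi/2))
```

```text
w4 [ 0.5317 -0.3153] -4.26
[[0.2, 1.0], [-0.1, 0.2], [-0.7, -0.8], [0.5, -0.9]]
w4 [ 0.5309 -0.3153] -3.77
[[0.4, 0.2], [-0.6, 0.3], [-0.2, -0.4], [0.4, -0.3]]
0.0003575737579290172 0.00045973410484183346
```

The cover lies within 1 mm and 0.5° of the rest's centre, with near corners at (281,143) and (362,144) and far corners at (356,357) and (286,357). Next I regrasp it by its middle.

Run:
```python
from h import *
c=np.array([.5315,-.3154]);t=np.radians(-4.2);R=down(t+np.pi/2)
robot.move_to(np.array([*c,.12]),R)
robot.move_l(np.array([*c,.0555]),v=.1)
robot.move_gripper(.05,50)
s=status.get_state();print(s["grip_width"],np.round(s["contact_force"],1),np.round(s["tcp_pos"],4))
robot.move_l(np.array([*c,.09]),v=.08);robot.dwell(.15)
robot.move_l(np.array([*c,.14]),v=.15)
s=status.get_state();print(s["grip_width"],s["time_s"],np.round(s["tcp_pos"],4))
shot("w5")
b,tb=BOX
robot.move_l(np.array([.53,0,.15]),down(np.radians(80)),v=.2)
robot.move_l(np.array([*b,.13]),down(tb+np.pi/2),v=.2)
robot.move_l(np.array([*b,.085]),v=.12);robot.dwell(.2)
s=status.get_state();print(s["grip_width"],s["time_s"],np.round(s["tcp_pos"],4))
shot("w6");cv2.imwrite("pics/s6.png",camera("scene"));cv2.imwrite("pics/t6.png",camera("top"))
```

```text
0.05413970416968042 [-0.9  0.7  5.5] [ 0.5322 -0.3158  0.0568]
0.05422870659997521 28.825 [ 0.5315 -0.3152  0.1398]
0.054387822443883 33.0417 [0.5287 0.3125 0.0861]
```

View pics/w6.png

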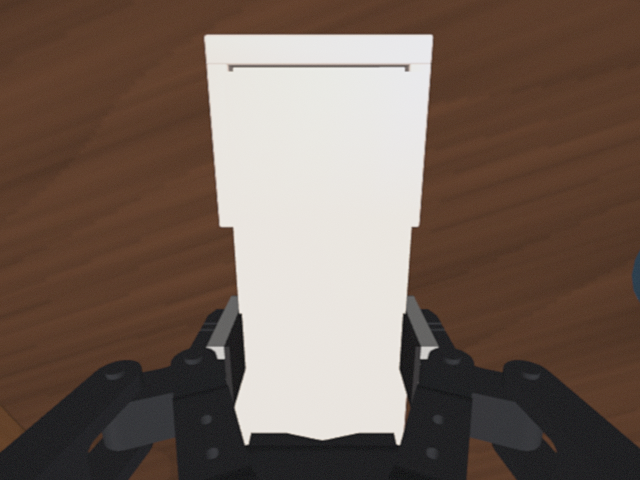

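Run:
```python
import cv2
im=cv2.imread("pics/s6.png")[250:400,320:480];cv2.imwrite("pics/s6c.png",cv2.resize(im,None,fx=4,fy=4,interpolation=cv2.INTER_CUBIC))
```

```text
(no output)
```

View pics/s6c.png

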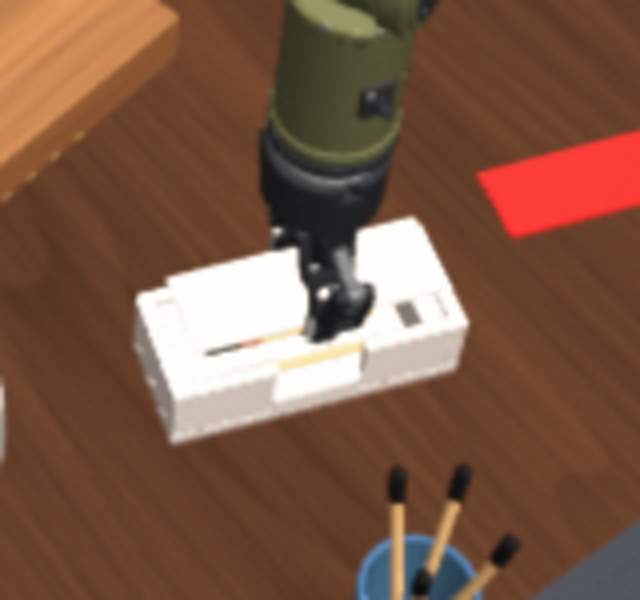

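Run:
```python
import cv2,numpy as np
im=cv2.imread("pics/w6.png")[20:260,190:450].astype(float)
im=np.clip((im-200)*4.6,0,255).astype(np.uint8);cv2.imwrite("pics/w6c.png",cv2.resize(im,None,fx=2.5,fy=2.5,interpolation=cv2.INTER_CUBIC))
```

```text
(no output)
```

View pics/w6c.png

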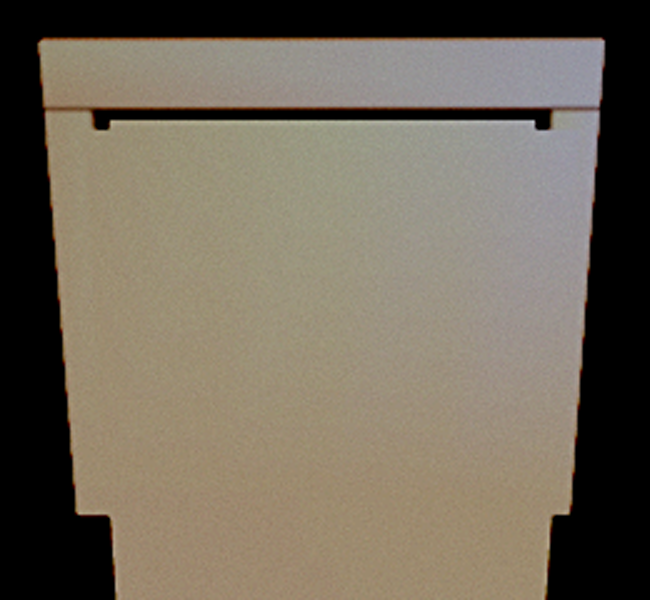

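Run:
```python
from h import *
i=json.load(open("w6.json"));b,t=BOX
print("cam",np.round(np.array(i["extrinsics"])[:3,3],3))
cr=lambda p:np.round((w2px(i,p)-[190,20]+.5)*2.5-.5,1)
tcp=np.array([.5287,.3125]);e=ux(t);n=ux(t+np.pi/2)
for z in (.0875,.0905):
  for x in (-.085,-.04): print("cover",z,x,[cr([*(tcp+x*e+s*.028*n),z]) for s in(-1,1)])
for x,y,z in [(-.1,.04,.058),(-.09,.032,.058),(-.09,.032,.05),(-.03,.04,.058)]:
  print("box",x,y,z,[cr([*(b+x*e+s*y*n),z]) for s in (-1,1)])
```

```text
cam [0.457 0.337 0.213]
cover 0.0875 -0.085 [array([ 87.3, 144.1]), array([565.4, 143.7])]
cover 0.0875 -0.04 [array([112.7, 513.6]), array([541.5, 513.1])]
cover 0.0905 -0.085 [array([ 81.3, 142.1]), array([571.3, 141.7])]
cover 0.0905 -0.04 [array([107.9, 520.1]), array([546.2, 519.5])]
box -0.1 0.04 0.058 [array([38.4, 41.2]), array([607.6,  40.8])]
box -0.09 0.032 0.058 [array([100.3, 118.1]), array([546.2, 117.7])]
box -0.09 0.032 0.05 [array([111.8, 123.4]), array([535.3, 123. ])]
box -0.03 0.04 0.058 [array([ 76.7, 519.4]), array([572.1, 518.8])]
```

The box's near rim corners sit at crop (39,38) and (604,38), and its notch at (77,515) and (570,515). Box and cover match the prediction to about 1 mm, so I apply a small shift and lower.

Run:
```python
from h import *
b,t=BOX;g=b+.0008*ux(t)-.0005*ux(t+np.pi/2)
F=lambda:np.array(status.get_state()["contact_force"])
robot.move_l(np.array([*g,.070]),v=.08);robot.dwell(.2)
b0=np.mean([F() for _ in range(3)],0)
z=.070
for k in range(26):
    z-=.001;robot.move_l(np.array([*g,z]),v=.03);f=F()-b0
    if z<.062: print(round(z,4),np.round(f,1),round(status.get_state()["tcp_pos"][2],4))
    if f[2]>2.5 or np.hypot(*f[:2])>5: break
s=status.get_state();print(s["grip_width"],s["time_s"],np.round(s["tcp_pos"],4))
shot("w7");cv2.imwrite("pics/s7.png",cv2.resize(camera("scene")[250:400,320:480],None,fx=4,fy=4,interpolation=cv2.INTER_CUBIC))
```

```text
0.061 [-0.6  0.5  0.4] 0.0609
0.06 [-0.3  0.4 -0.2] 0.0599
0.059 [-0.5  1.2 -0.9] 0.0589
0.058 [-0.5  0.6  0. ] 0.0579
0.057 [-0.1  0.  -0.2] 0.0569
0.056 [-0.4 -0.  -0.7] 0.0559
0.055 [-0.7  0.5 -0.5] 0.0549
0.054 [-0.6  0.2 -0.9] 0.0539
0.053 [-0.5  0.5 -0.4] 0.0529
0.052 [-0.   0.3 -0.3] 0.0519
0.051 [-1.4  0.3 -0.1] 0.0509
0.05 [ 0.  -0.  -0.6] 0.0499
0.049 [-0.9 -0.  -0. ] 0.0489
0.048 [-2.5 -0.6  6. ] 0.0488
0.054312565711561366 39.2333 [0.5287 0.3115 0.0488]
```

View pics/w7.png

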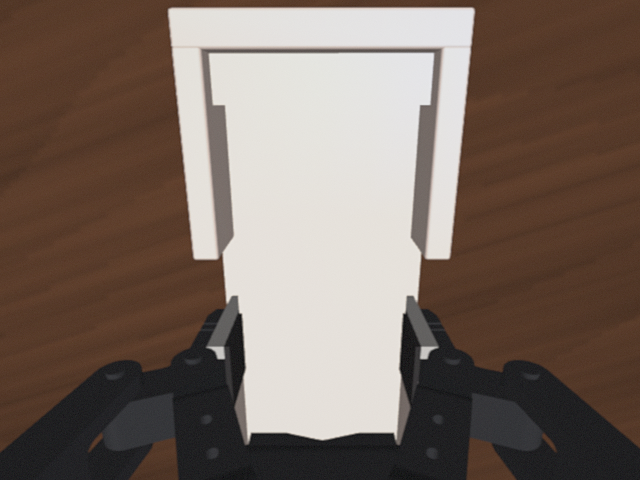

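View pics/s7.png

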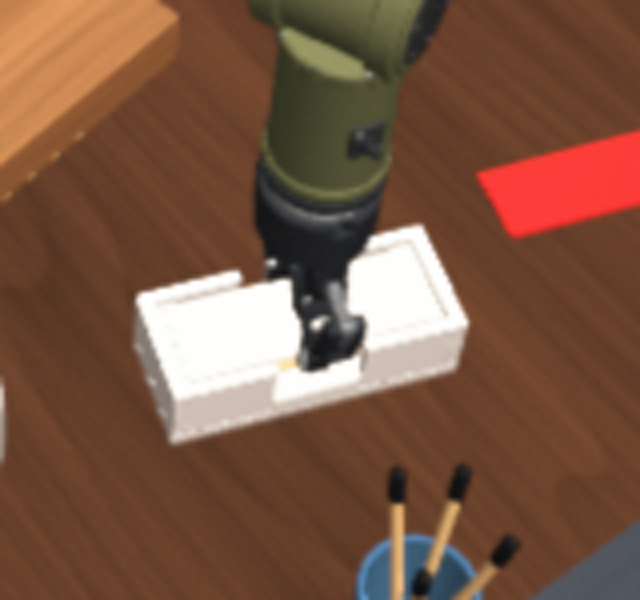

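It touched down at the ledge height: the cover's near end lies inside the rim at rows 50–55 and its sides are clear. I release and check.

Run:
```python
from h import *
p=np.array(status.get_state()["tcp_pos"])
robot.move_gripper(.075);robot.dwell(.2)
robot.move_l(p+[0,0,.06],v=.1)
R=down(BOX[1]+np.pi/2)
robot.move_l(np.array([*(p[:2]-.03*ux(BOX[1])),.22]),v=.2);robot.dwell(.15)
shot("w8");print(status.get_state()["time_s"])
cv2.imwrite("pics/t8.png",camera("top"))
im=cv2.imread("pics/w8.png")[100:400,230:420].astype(float)
cv2.imwrite("pics/w8c.png",cv2.resize(np.clip((im-150)*2.4,0,255).astype(np.uint8),None,fx=2,fy=2,interpolation=cv2.INTER_CUBIC))
```

```text
41.5583
```

View pics/w8.png

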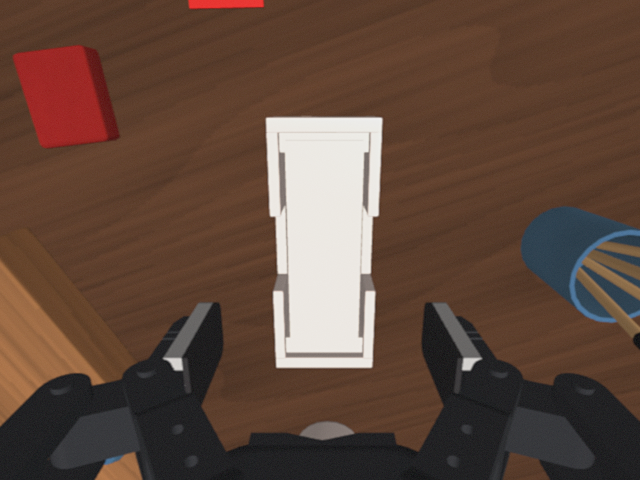

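View pics/w8c.png

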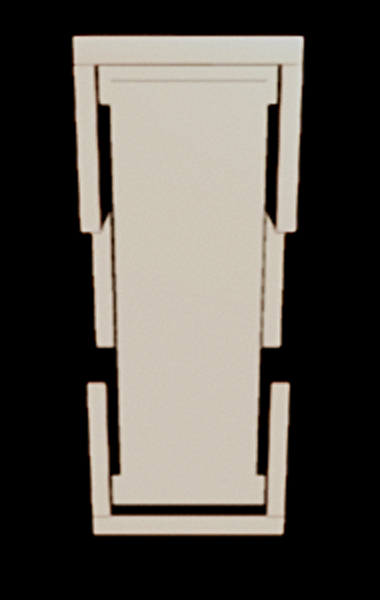

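View pics/t8.png

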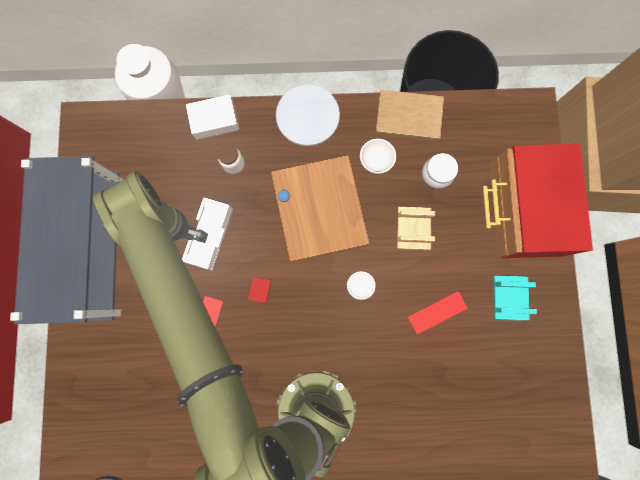

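Run:
```python
from h import *
i=json.load(open("w8.json"))
r=fit("w8",[((-100,-40,58),(73,37)),((-100,40,58),(303,37)),((100,-40,58),(94,534)),((100,40,58),(284,534)),((-30,-40,58),(81,232)),((-30,40,58),(296,232)),((30,-40,58),(88,382)),((30,40,58),(289,382))],(230,100),2,(.53,.31,-.32))
b=r[:2];e=ux(r[2]);n=ux(r[2]+np.pi/2)
cr=lambda p:np.round((w2px(i,p)-[230,100]+.5)*2-.5,1)
for x,y,z,k in [(-.085,.028,.053,'cov'),(-.085,.028,.05,'cov low'),(-.04,.028,.053,'cov'),(.04,.028,.053,'cov'),(.06,.028,.053,'cov'),(.085,.028,.053,'cov'),(.09,.032,.05,'ledge'),(.09,.032,.058,'rim'),(-.09,.032,.058,'rim')]:
  print(k,x,[cr([*(b+x*e+s*y*n),z]) for s in (-1,1)])
im=cv2.imread("pics/w8.png").astype(float)
for nm,(y0,y1,x0,x1) in dict(near=(120,165,260,390),far=(325,375,265,385)).items():
    c=im[y0:y1,x0:x1];cv2.imwrite(f"pics/w8{nm}.png",cv2.resize(np.clip((c-200)*6,0,255).astype(np.uint8),None,fx=6,fy=6,interpolation=cv2.INTER_CUBIC))
```

```text
w8 [0.528  0.3122] -18.51
[[-0.5, -0.2], [0.7, -0.5], [-0.4, 0.2], [0.2, 0.1], [-0.3, 0.8], [0.2, 0.6], [-0.6, -0.2], [0.8, -0.3]]
cov -0.085 [array([109.5,  80.2]), array([266.9,  79.8])]
cov low -0.085 [array([110.2,  79.6]), array([266.1,  79.2])]
cov -0.04 [array([113.2, 204.1]), array([263.5, 203.8])]
cov 0.04 [array([119. , 398.9]), array([258.2, 398.7])]
cov 0.06 [array([120.3, 443.2]), array([257. , 443.1])]
cov 0.085 [array([121.9, 496.3]), array([255.6, 496.2])]
ledge 0.09 [array([113.3, 502.6]), array([264.2, 502.5])]
rim 0.09 [array([111.6, 513.6]), array([265.9, 513.6])]
rim -0.09 [array([96.2, 66.5]), array([280.2,  66. ])]
```

View pics/w8near.png

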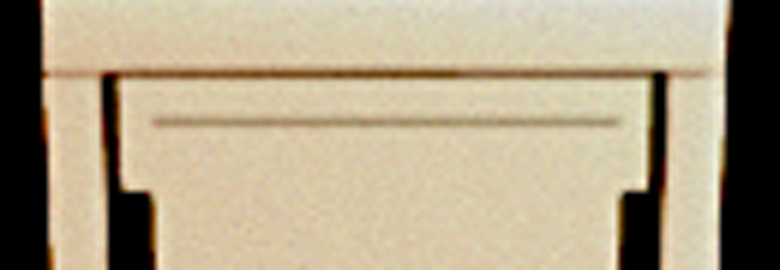

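View pics/w8far.png

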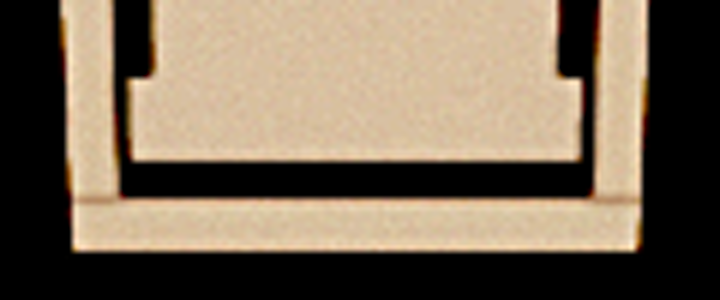

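The near end's edge is at crop row 80.5, against 80.2 predicted for a centred cover. Its sides agree within about 1 crop px (0.3–0.5 mm). The top view shows the bystanders at their starting pixels, so I hand in.

Run:
```python
from h import *
print(status.get_state()["time_s"]); robot.hand_in()
```

```text
41.6083
the job is handed in; nothing more can be done
```

The cover is in the brush box, released, and the job is handed in at 41.6 s of the 66 s allowed; the hand-in gives no verdict.

- **Slide:** I slid the white cover until its end was about 52 mm past the board's near edge.
- **Rest:** I gripped it 19.5 mm from that end and set it on the pale rest. It lay within 1 mm and 0.5° of the rest's centre.
- **Box:** I took it again by its middle, lifted it clear and lowered it until it touched at the expected ledge height. Then I let go and moved the gripper away.

**Last checks:** The wrist picture, fitted against the box's corners, puts the near end and both sides of the cover within about 0.5 mm of centred. The cover's width in that picture matches the ledge height at both ends. Its far end edge cannot be told apart from the white ledge, so levelness there rests on the side edges and the touch-down height. In the top view the bystanders stand where they did at the start, apart from the patch near the box that the arm partly hid. I judged that by eye and did not measure it. No check failed or disagreed.

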